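Seat the hub support disc in its nest and stand the rear hub on it

ROBOT

A 6-joint arm with a two-finger parallel gripper is mounted at the origin on the work surface. World frame = base frame: x ahead of the robot, y to its left, z up, the work surface at z = 0. Lengths are in m, angles in degrees, forces in N, time in s.
With the tool pointing down it reaches from about 0.3 to 0.75 m from the base axis. Payload 8.5 kg.
Tool frame: the origin (TCP) lies midway between the tips of the shut fingers; the grasp point (between the pads) lies behind it (grasp_offset is the z of the grasp point in the tool frame, in m); z points along the fingers, y is the direction in which the jaws open and shut (so a half turn about z gives the same grasp; the last joint's range is limited). The gripper opens to 85 mm and grips with 20 to 120 N. Pads are 22 mm wide; open, the fingers measure 114 mm over their backs; the gripper's body (76 mm by 85 mm) begins 54 mm behind the grasp point. The pads swing forward as they close: fully open they stand 13 mm farther back than shut.
Start: joints at [-86.935, 21.807, 74.336, -0, 83.858, -12.336], TCP at [0.146, -0.53, 0.231] pointing down, gripper open.
Joint ranges: [-178.18, 178.18], [-50.72, 133.34], [12.68, 142.11], [-81.47, 261.47], [9.98, 163.14], [-165.26, 165.26]. Speed limits (degrees/s): [136.94, 136.94, 180, 180, 180, 180].

INTERFACE

Orientations are given as a 3x3 rotation matrix whose columns are the frame's x, y, z axes.
In Python, from rig import * gives the robot as it stands.
- The arm moves only by the shell command python3 -m pendant 'ROWS' [FORCE]. ROWS is JSON, one flat list of numbers, 7 for each row, row after row: the finger opening in mm, from 0 to 85.4, then the shift along the tool's x, y, z in units of 50 mm (1.0 is 50 mm), then the turn, a rotation vector about the tool's x, y, z in units of 8 degrees (1.0 is 8 degrees). In form: [hand, dx, dy, dz, wx, wy, wz, hand, dx, dy, dz, wx, wy, wz, ...]. A call has 1 to 12 rows; each row shifts and turns the commanded pose from where the row before left it, along the tool's axes as they then stand; what a row does not reach is not made up. A row lasts 1/10 s, in which the tool goes at most 50 mm and 8.59 degrees, less where a joint would pass 70% of its speed; a pose out of reach is approached as far as the arm can. A call is refused whole if a number of a shift passes 1 or a number of a turn 1, either way. A call with a gripper value outside its range is refused whole. The fingers move at their own pace and stop on an object; FORCE is the grip in N (left out, the last holds). Time passes only in rows, so rows that do not move let the fingers close. It gives the time, the measured TCP pose, the force and the opening at its end, in the units of the state.
- observe(): the state, without advancing time (a new reading comes with each control period).
- get_image(name): name is "scene" or "side" or "wrist"; returns a dict with "frame" (420x560x3 uint8, red, green, blue), "depth" (420x560 float32, m along the optical axis (not along the pixel's ray), 0 where there is no reading), "K" (3x3 intrinsics, pixels), "rvec" (rotation vector, rad) and "tvec" (3), from world to camera coordinates, as OpenCV has them. Camera axes: x right, y down, z forward; pixel columns grow to the right and rows downward; lengths in m; the calibration is good to about 2 mm. A picture is of the moment at which its call begins.
- close_job(): hands the job in, once; it reports no verdict.
The state is a dict: "time_s": time; "q": joint angles; "qvel": joint speeds; "joint_efforts": joint torques, N m; "position": TCP position; "tool_rot": TCP orientation; "ft_force": force on the tool from outside, world axes, zero at the start; "wrist_torque": the same for the moment, N m; "grip_width": finger opening in m.
Only numpy, scipy, OpenCV 4.12 (cv2) and the standard library are available. Lean on these libraries where they do the work, as an engineer would, in place of code of your own. Each camera call takes 0.05 s, during which the arm holds its last target.

TASK

Set up the hub station: take the flat steel support disc by its upright spigot, lay it flat on the front of the aluminium nest plate, clear of the round recess, then, keeping it down on the plate, slide it back under light pressure until it drops fully home in the recess; do not lower it in from above. Then stand the rear hub (the one with the long splined freehub body on top) upright over the spigot, resting squarely on the disc, and let go. Keep the pressing and pushing gentle so that nothing is scored, and leave everything else on the bench where it is.

Things in the scene. Friction and masses are not known exactly. Their poses are not given: they have to be found in the camera images.
- bed: Hub station, fixed to the bench (place and yaw vary): two aluminium extrusions along its x carry a black bed plate 290 x 215 mm (x, y), top 52 mm above the bench. On it is screwed an aluminium nest plate 245 x 170 x 14 mm with a round recess. Origin: centre of the station's underside, on the bench; x points from the front edge to the recess, z up.
- recess_nominal (a point): Nominal centre of the recess's mouth, 35 mm in +x of the bed's origin, 66 mm above the bench (top face of the nest plate). Recess: 93 mm diameter, 6 mm deep, flat floor. The nest plate is clamped through slotted holes and not measured: the true recess centre lies anywhere within 14 mm of this point along the bed's x and 9 mm along its y; find it by feel or sight. Axes as the bed's.
- land (a point): Middle of the plain flat land in front of the recess, where the disc can lie clear of the recess: 70 mm in -x of the bed's origin, 66 mm above the bench. Smooth: the disc slides on it with friction about 0.25. The land is about 118 mm long (x) and 170 mm wide. Screw heads 10 mm wide stand 5 mm proud near the nest plate's corners, 107 mm in x and 72 mm in y from its middle.
- disc_spigot (a point): Hub support disc, loose, 0.4 to 0.6 kg: plain steel disc 90 mm diameter, 10 mm thick, lower edge bevelled 1.5 mm, with a round upright spigot 18 mm diameter on its centre, 32 mm tall above the disc (top 5 mm tapers to 12 mm). Lies flat on the bench, left or right of the station. This point: on the axis, 28 mm above the disc's underside, 18 mm above its upper face; z up the spigot.
- disc_foot (a point): Centre of the disc's underside. On the nest plate it is 66 mm above the bench, seated in the recess 60 mm; the disc's upper face then stands 4 mm above the nest plate.
- hub_grip (a point): Rear hub, loose, 0.26 to 0.39 kg, upright on the bench on the other side of the station: black shell with two spoke flanges (48 mm diameter low, 54 mm diameter with its top 66 mm above the foot) and on top a round splined freehub body 34 mm diameter, 36 mm tall (66 to 102 mm above the foot), to grip it by. This point: on the axis, 86 mm above the foot, 16 mm below the freehub's top; z up.
- hub_foot (a point): Centre of the rear hub's underside: foot 36 mm diameter with an open bore 25 mm diameter going 62 mm up from below. Over the spigot, the foot rests on the disc's upper face, 70 mm above the bench.
Mind the look-alikes: they are no part of the job. What is shaped like the part that bears disc_spigot but blue is not meant.

How it is judged:
By the outcome, as a careful person would: the job done as asked, in the order asked, and still so for the second after the job is handed in, with the robot touching nothing.
It also fails if it takes over 72 s, if anything falls off the work surface, if the arm or the gripper's body presses on something with over 40 N, if the wrist force passes 120 N, or if a joint passes its speed limit or range.

## Working session

There is one attempt and no reset: what is moved stays moved. The work goes in short steps, Python scripts to look and compute and a shell command to move; the robot and the scene stay as the last step left them, time stands still between calls to the robot, and variables do not carry over. Pictures are saved under pics/ and viewed, and the job is handed in when it is done.

```bash
ls; mkdir -p pics; python3 - <<'E'
from rig import *
import cv2
print(observe())
for n in ("scene","side","wrist"):
    im=get_image(n); cv2.imwrite(f"pics/{n}0.png",im["frame"][:,:,::-1])
    print(n,im["K"].tolist(),im["rvec"],im["tvec"])
E
```

```text
pics
{'time_s': 0.0, 'q': array([-8.69346148e+01,  2.18425312e+01,  7.43865083e+01,  1.05896845e-03,
        8.38594099e+01, -1.23347579e+01]), 'qvel': array([ 0.05451103,  0.00435824, -0.10230273, -0.06534439,  0.10258678,
        0.03016538]), 'joint_efforts': array([-7.93327490e-04, -4.48456013e+01, -2.31278408e+01, -2.28978615e-04,
        4.84001823e-03, -1.24132512e-05]), 'position': array([ 0.14605229, -0.52993539,  0.23068702]), 'tool_rot': array([[ 9.64095281e-01,  2.65556559e-01, -6.42017586e-05],
       [ 2.65556339e-01, -9.64094109e-01,  1.54250577e-03],
       [ 3.47725986e-04, -1.50417171e-03, -9.99998808e-01]]), 'ft_force': array([-0.15479731,  0.32699403, -0.24414113]), 'wrist_torque': array([-0.03338957, -0.00587636,  0.01972988]), 'grip_width': 0.08524457683798632}
scene [[419.1779825373638, 0.0, 280.3770738429613], [0.0, 419.1779825373638, 208.79469889146574], [0.0, 0.0, 1.0]] [ 0.85843624  2.52925853 -1.07494293] [ 0.34412442 -0.10434459  1.16269295]
side [[456.0752263653473, 0.0, 278.0947483935306], [0.0, 456.0752263653473, 221.6753787750066], [0.0, 0.0, 1.0]] [ 0.40729571 -2.62311383  1.39890662] [0.40448801 0.14627792 0.95617884]
wrist [[290.004945640611, 0.0, 278.60045279887834], [0.0, 290.004945640611, 213.61351368907566], [0.0, 0.0, 1.0]] [-2.31238606  1.76136314  0.25308732] [-0.54744077 -0.0378135   0.38003015]
```

View pics/scene0.png

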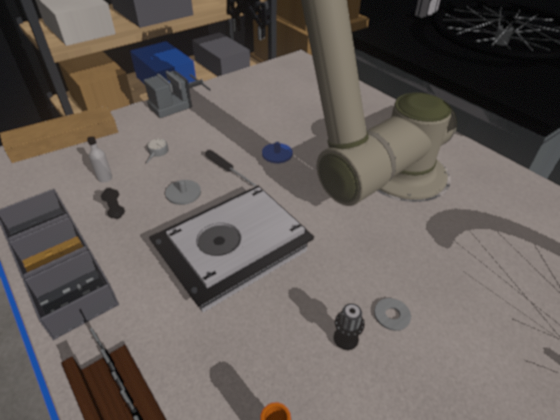

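View pics/side0.png

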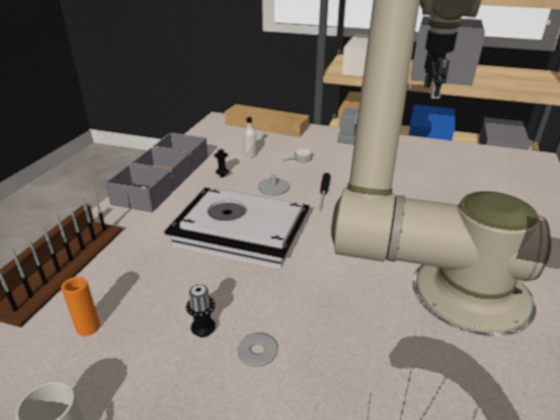

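View pics/wrist0.png

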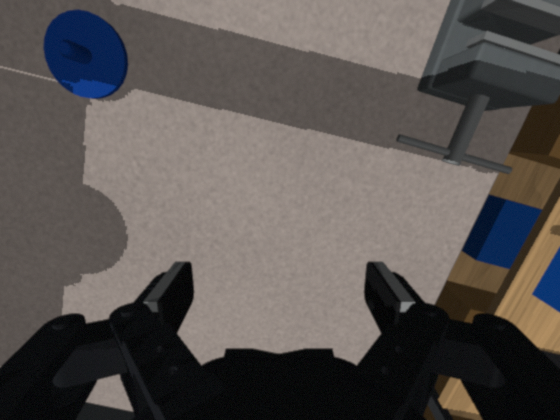

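Grey disc with spigot is at scene (182,190) and side (273,186). The blue look-alike is at scene (278,152). The flat ring with no spigot is at (392,313), so it isn't meant. The rear hub with the splined silver freehub on top is at scene (348,325); the small black hub at (113,203) has no freehub. I'll check these in enlarged crops and measure them.

```bash
cat > h.py <<'E'
from rig import *
import cv2, numpy as np
def world(im):
    d=im["depth"];K=im["K"];R=cv2.Rodrigues(np.array(im["rvec"]))[0];t=np.array(im["tvec"]).ravel()
    v,u=np.mgrid[:d.shape[0],:d.shape[1]]
    P=np.stack([(u-K[0][2])/K[0][0]*d,(v-K[1][2])/K[1][1]*d,d],-1)
    W=(P-t)@R; W[d<=0]=np.nan
    return W
def proj(im,p):
    return cv2.projectPoints(np.array(p,float).reshape(-1,3),np.array(im["rvec"]),np.array(im["tvec"]),np.array(im["K"]),None)[0].reshape(-1,2)
def ray(im,uv,z):
    K=np.array(im["K"]);R=cv2.Rodrigues(np.array(im["rvec"]))[0];t=np.array(im["tvec"]).ravel()
    d=R.T@np.linalg.inv(K)@np.array([uv[0],uv[1],1.]);c=-R.T@t
    return c+d*(z-c[2])/d[2]
E
python3 - <<'E'
from h import *
np.set_printoptions(precision=4,suppress=True)
a=get_image("scene");b=get_image("side")
fa,fb=a["frame"][:,:,::-1],b["frame"][:,:,::-1]
def cr(f,u,v,r=45): return cv2.resize(f[max(v-r,0):v+r,max(u-r,0):u+r],(390,290) if 0 else (290,290),interpolation=cv2.INTER_CUBIC)
cv2.imwrite("pics/crops.png",np.vstack([np.hstack([cr(fa,182,185),cr(fa,348,320)]),np.hstack([cr(fb,273,190),cr(fb,202,308)])]))
cv2.imwrite("pics/bedcrop.png",np.hstack([cv2.resize(fa[175:310,140:325],(400,292),interpolation=cv2.INTER_CUBIC),cv2.resize(fb[180:270,160:320],(400,225+67),interpolation=cv2.INTER_CUBIC)]))
for n,im,pts in(("scene",a,[(182,190),(348,325),(392,313),(278,152),(230,240),(219,240),(300,130)]),("side",b,[(273,186),(202,308),(228,211),(260,225)])):
    W=world(im)
    for u,v in pts: print(n,(u,v),W[v,u])
    for nm,x in (("disc",0),):pass
W=world(a);W2=world(b)
for nm,Wm in(("scene",W),("side",W2)):
    m=(Wm[...,2]>.062)&(Wm[...,2]<.0675)
    print(nm,"nestpts",m.sum(),np.nanmedian(Wm[m],0))
E
```

```text
scene (182, 190) [ 0.5357 -0.2806  0.0179]
scene (348, 325) [0.5031 0.2779 0.0807]
scene (392, 313) [0.3733 0.2835 0.0006]
scene (278, 152) [ 0.2348 -0.2703  0.0109]
scene (230, 240) [ 0.5493 -0.0284  0.0598]
scene (219, 240) [ 0.5675 -0.0434  0.0588]
scene (300, 130) [ 0.0997 -0.3336 -0.0009]
side (273, 186) [ 0.5274 -0.2778  0.0127]
side (202, 308) [0.4772 0.2818 0.0735]
side (228, 211) [ 0.5651 -0.0448  0.0623]
side (260, 225) [ 0.4685 -0.0028  0.069 ]
scene nestpts 7997 [ 0.5201 -0.0572  0.0651]
side nestpts 4880 [ 0.5609 -0.0339  0.0658]
```

View pics/crops.png

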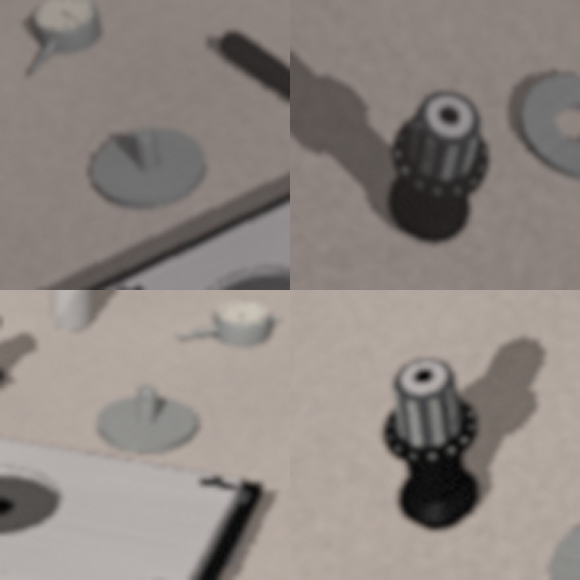

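View pics/bedcrop.png

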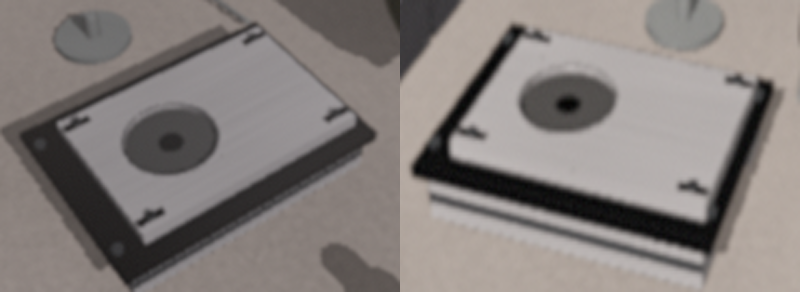

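The crops confirm both targets: a grey disc with an upright spigot, and a hub with a silver splined freehub. Next I'll rectify the views to top-down planes to measure them.

```bash
cat >> h.py <<'E'
def rect(im,cx,cy,z,half=.15,s=.0005):
    n=int(2*half/s)
    # out pixel (i,j): x = cx+half - i*s (rows), y = cy+half - j*s (cols)
    c=np.array([[cx+half,cy+half,z],[cx+half,cy-half,z],[cx-half,cy-half,z],[cx-half,cy+half,z]])
    H=cv2.getPerspectiveTransform(np.float32([[0,0],[n,0],[n,n],[0,n]]),np.float32(proj(im,c)))
    return cv2.warpPerspective(im["frame"][:,:,::-1],np.linalg.inv(H),(n,n))
E
python3 - <<'E'
from h import *
a=get_image("scene");b=get_image("side")
o=[]
for im in(a,b): o.append(cv2.resize(rect(im,.52,-.05,.066,.19,.001),(400,400)))
cv2.imwrite("pics/r1.png",np.hstack(o))
o=[]
for im in(a,b): o.append(cv2.resize(rect(im,.53,-.278,.010,.07,.0005),(280,280)))
for im in(a,b): o.append(cv2.resize(rect(im,.48,.285,.102,.07,.0005),(280,280)))
cv2.imwrite("pics/r2.png",np.vstack([np.hstack(o[:2]),np.hstack(o[2:])]))
E
```

```text
(no output)
```

View pics/r1.png

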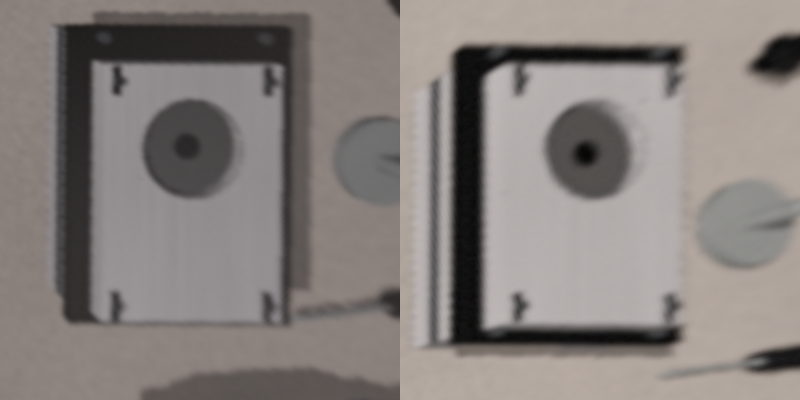

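View pics/r2.png

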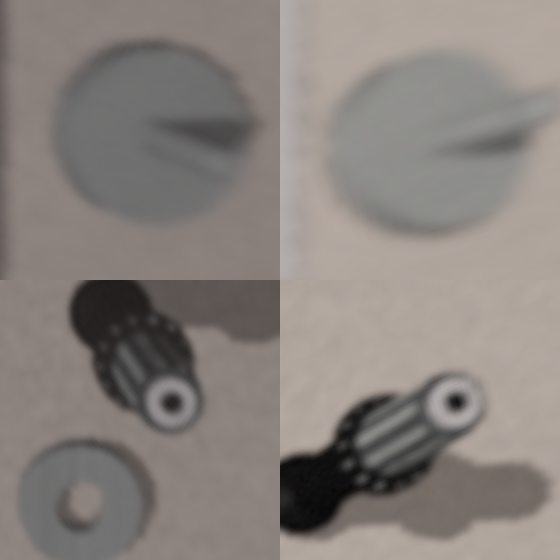

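```bash
cat >> h.py <<'E'
def delta(p,s=None):
    s=s or observe(); R=np.array(s["tool_rot"]); return R.T@(np.array(p)-s["position"])/.05
E
python3 - <<'E'
from h import *
import rig
np.set_printoptions(precision=4,suppress=True)
print([n for n in dir(rig) if not n.startswith('_')]); print(getattr(rig,'grasp_offset',None))
im=get_image("wrist");s=observe()
R=cv2.Rodrigues(np.array(im["rvec"]))[0];c=-R.T@np.array(im["tvec"]).ravel()
T=np.array(s["tool_rot"]);print("cam in tool",T.T@(c-s["position"]),"axes",T.T@R.T)
print(proj(im,s["position"]), delta([.45,-.16,.34]))
E
```

```text
['MotionError', 'close_job', 'get_image', 'grasp_offset', 'observe']
-0.0187
cam in tool [ 0.0697 -0.0018 -0.1436] axes [[-0.0002 -0.9601 -0.2795]
 [ 1.     -0.     -0.0007]
 [ 0.0006 -0.2795  0.9601]]
[[282.1127 262.9861]] [ 7.8272 -5.5239 -2.174 ]
```

```bash
python3 -m pendant '[85,0.73,-0.44,-0.215,0,0,0,85,0.73,-0.44,-0.215,0,0,0,85,0.73,-0.44,-0.215,0,0,0,85,0.73,-0.44,-0.215,0,0,0,85,0.73,-0.44,-0.215,0,0,0,85,0.73,-0.44,-0.215,0,0,0,85,0.73,-0.44,-0.215,0,0,0,85,0.73,-0.44,-0.215,0,0,0,85,0.73,-0.44,-0.215,0,0,0,85,0.73,-0.44,-0.215,0,0,0,85,0.73,-0.44,-0.215,0,0,0,85,0.73,-0.44,-0.215,0,0,0]' 40
python3 -m pendant '[85,0,0,0,0,0,0.97,85,0,0,0,0,0,0.97,85,0,0,0,0,0,0,85,0,0,0,0,0,0]'
python3 - <<'E'
from h import *
np.set_printoptions(precision=4,suppress=True)
im=get_image("wrist");cv2.imwrite("pics/w1.png",im["frame"][:,:,::-1]);s=observe();print(s["position"],s["tool_rot"],s["q"],s["ft_force"],s["time_s"])
np.savez("pics/w1.npz",**im)
cv2.imwrite("pics/w1r.png",np.hstack([cv2.resize(rect(im,.52,-.05,.066,.19,.0005),(400,400)),cv2.resize(rect(im,.53,-.284,.010,.07,.0005),(400,400))]))
E
```

```text
time_s: 1.6
position: [0.4991, -0.1578, 0.3609]
tool_rot: [[0.964, 0.266, 0.0], [0.266, -0.964, -0.0], [0.0, 0.0, -1.0]]
ft_force: [0.1, -1.4, -0.3]
grip_width: 0.0853
time_s: 2.0
position: [0.4981, -0.1595, 0.3603]
tool_rot: [[1.0, 0.001, -0.0], [0.001, -1.0, 0.0], [-0.0, -0.0, -1.0]]
ft_force: [-0.4, -0.7, 0.5]
grip_width: 0.0849
[ 0.4981 -0.1596  0.3603] [[ 1.      0.0007  0.    ]
 [ 0.0007 -1.      0.    ]
 [ 0.     -0.     -1.    ]] [-30.7459  15.6871  62.5554   0.0032 101.7576  59.213 ] [0.6628 0.0108 0.5644] 2.05
```

View pics/w1.png

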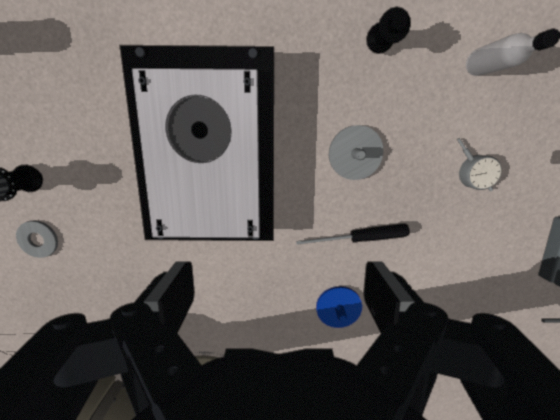

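View pics/w1r.png

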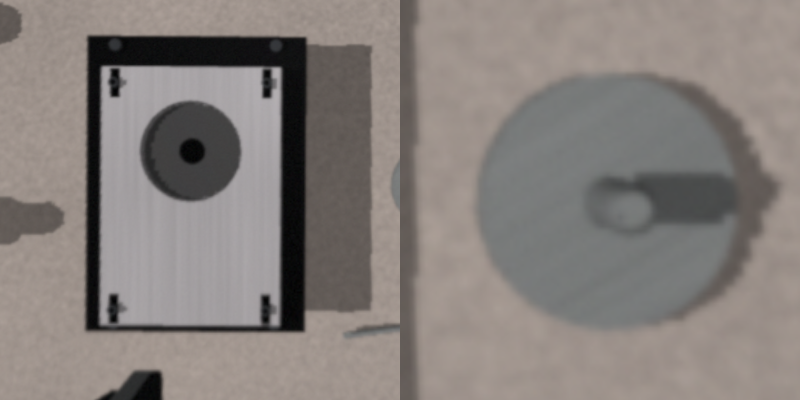

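```bash
python3 -m pendant '[85,0.108,0.42,0.8,0,0,0,85,0.108,0.42,0.8,0,0,0,85,0.108,0.42,0.8,0,0,0,85,0.108,0.42,0.8,0,0,0,85,0.108,0.42,0.8,0,0,0,85,0.108,0.42,0.8,0,0,0,85,0,0,0,0,0,0,85,0,0,0,0,0,0]'
python3 - <<'E'
from h import *
np.set_printoptions(precision=4,suppress=True)
im=get_image("wrist");cv2.imwrite("pics/w2.png",im["frame"][:,:,::-1]);s=observe();print(s["position"],s["tool_rot"],s["ft_force"],s["time_s"])
p=proj(im,[.5305,-.2855,.042])[0];print(p, proj(im,[.5305,-.2855,.01]))
for im2 in("scene","side"):pass
W=world(im);m=(W[...,2]>.036)&(W[...,2]<.05)&(abs(W[...,0]-.53)<.04)&(abs(W[...,1]+.285)<.03);print(m.sum(),np.median(W[m],0))
m=(W[...,2]>.006)&(W[...,2]<.014)&(np.hypot(W[...,0]-.53,W[...,1]+.285)<.06);print(m.sum(),W[m].min(0),W[m].max(0))
E
```

```text
time_s: 2.85
position: [0.5302, -0.2856, 0.1205]
tool_rot: [[1.0, -0.002, -0.001], [-0.002, -1.0, 0.001], [-0.001, -0.001, -1.0]]
ft_force: [0.7, -0.4, 1.4]
grip_width: 0.0853
[ 0.5307 -0.2855  0.1219] [[ 1.     -0.0011  0.0016]
 [-0.0011 -1.     -0.0011]
 [ 0.0016  0.0011 -1.    ]] [ 0.4517  0.334  -0.5449] 2.9
[280.3688 218.6762] [[280.2014 208.2114]]
360 [ 0.5312 -0.2868  0.0421]
6949 [ 0.4844 -0.3316  0.0061] [ 0.5746 -0.2425  0.0138]
```

View pics/w2.png

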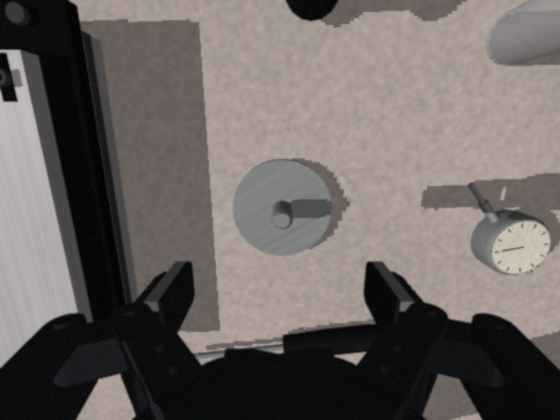

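```bash
python3 -m pendant '[85,0,0.03,0.5,0,0,0,85,0,0,0.5,0,0,0,85,0,0,0.5,0,0,0,85,0,0,0.4,0,0,0,85,0,0,0.22,0,0,0,85,0,0,0,0,0,0,85,0,0,0,0,0,0]'; python3 -m pendant '[14,0,0,0,0,0,0,14,0,0,0,0,0,0,14,0,0,0,0,0,0,14,0,0,0,0,0,0,14,0,0,0,0,0,0,14,0,0,0,0,0,0,14,0,0,0,0,0,0,14,0,0,0,0,0,0]' 50
```

```text
time_s: 3.6
position: [0.5311, -0.2872, 0.016]
tool_rot: [[1.0, -0.001, 0.002], [-0.001, -1.0, -0.002], [0.002, 0.002, -1.0]]
ft_force: [0.9, -0.0, 0.4]
grip_width: 0.0851
time_s: 4.4
position: [0.5305, -0.2871, 0.0147]
tool_rot: [[1.0, -0.002, 0.001], [-0.002, -1.0, -0.0], [0.001, 0.0, -1.0]]
ft_force: [0.1, -0.6, 5.4]
grip_width: 0.016
```

```bash
python3 - <<'E'
from h import *
for n in("wrist","side","scene"):
    im=get_image(n); f=im["frame"][:,:,::-1]
    u,v=proj(im,[.53,-.287,.035])[0].astype(int);r=60 if n!="wrist" else 110
    v=max(v,r);globals()[n]=cv2.resize(f[v-r:v+r,u-r:u+r],(266,266),interpolation=cv2.INTER_CUBIC)
cv2.imwrite("pics/g1.png",np.hstack([wrist,side,scene]));print(observe()["grip_width"],observe()["ft_force"],observe()["position"])
E
```

```text
0.01617973142699328 [-1.07603381 -0.54026017  6.50788088] [ 0.53050885 -0.28713391  0.01470768]
```

View pics/g1.png

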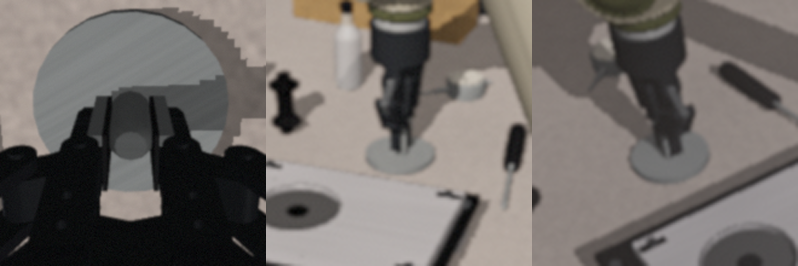

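Pads straddle the spigot. I'll lift a little and check the hold.

```bash
python3 -m pendant '[14,0,0,-0.05,0,0,0,14,0,0,-0.15,0,0,0,14,0,0,-0.3,0,0,0,14,0,0,-0.3,0,0,0,14,0,0,0,0,0,0,14,0,0,0,0,0,0]'
python3 - <<'E'
from h import *
o=observe();print(o["ft_force"],o["wrist_torque"],o["grip_width"])
for n in("wrist","side","scene"):
    im=get_image(n); f=im["frame"][:,:,::-1]
    u,v=proj(im,[.53,-.287,.055])[0].astype(int);r=60 if n!="wrist" else 110
    v=max(v,r);globals()[n]=cv2.resize(f[v-r:v+r,u-r:u+r],(266,266),interpolation=cv2.INTER_CUBIC)
cv2.imwrite("pics/g2.png",np.hstack([wrist,side,scene]))
E
```

```text
time_s: 5.15
position: [0.5301, -0.2867, 0.0539]
tool_rot: [[1.0, -0.002, -0.001], [-0.002, -1.0, 0.001], [-0.001, -0.001, -1.0]]
ft_force: [-0.0, 0.2, -5.5]
grip_width: 0.0159
[-1.41842075e-03  2.47962771e-01 -5.46235046e+00] [-0.01084721  0.06565483  0.00915782] 0.01585723745946647
```

View pics/g2.png

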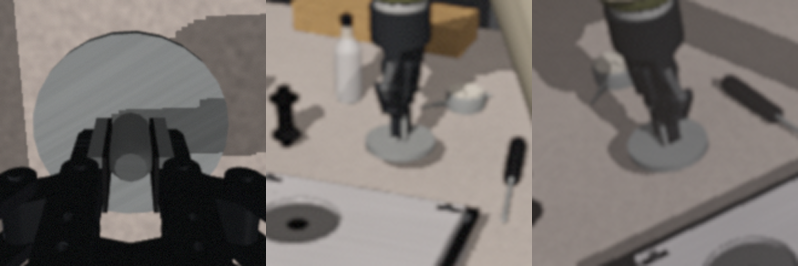

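```bash
python3 -m pendant '[14,0,0,-0.5,0,0,0,14,0,0,-0.5,0,0,0,14,0,0,-0.5,0,0,0,14,-0.1,-0.3,-0.1,0,0,0,14,-0.2,-0.7,0,0,0,0,14,-0.25,-0.8,0,0,0,0,14,-0.25,-0.9,0,0,0,0,14,-0.25,-0.8,0,0,0,0,14,-0.2,-0.7,0,0,0,0,14,-0.1,-0.5,0,0,0,0,14,-0.1,-0.18,0,0,0,0,14,0,0,0,0,0,0]'
python3 -m pendant '[14,0,0,0.2,0,0,0,14,0,0,0.3,0,0,0,14,0,0,0.1,0,0,0,14,0,0,0,0,0,0,14,0,0,0,0,0,0]'
cat > look.py <<'E'
import sys
from h import *
np.set_printoptions(precision=4,suppress=True)
im=get_image("wrist");cv2.imwrite(f"pics/{sys.argv[1]}.png",im["frame"][:,:,::-1]);s=observe();print(s["position"],s["ft_force"],s["wrist_torque"],s["grip_width"],s["time_s"])
R=np.array(s["tool_rot"]);print("tool tilt",R[:,2],R[:,0])
np.savez(f"pics/{sys.argv[1]}.npz",**im)
W=world(im)
# disc upper face plane
m=(np.hypot(W[...,0]-s["position"][0],W[...,1]-s["position"][1])<.044)&(abs(W[...,2]-(s["position"][2]-.0047))<.006)
P=W[m];A=np.c_[P[:,:2]-s["position"][:2],np.ones(len(P))];k=np.linalg.lstsq(A,P[:,2],rcond=None)[0];r=P[:,2]-A@k
k=np.linalg.lstsq(A[abs(r)<.002],P[abs(r)<.002,2],rcond=None)[0]
print("disc top plane slopes deg",np.degrees(k[:2]),"z",k[2],len(P),"rel tcp",k[2]-s["position"][2])
E
python3 look.py w3
```

```text
time_s: 6.5
position: [0.4571, -0.0414, 0.1337]
tool_rot: [[1.0, -0.0, -0.002], [-0.0, -1.0, 0.001], [-0.002, -0.001, -1.0]]
ft_force: [-0.2, -0.8, -5.5]
grip_width: 0.016
time_s: 7.0
position: [0.4586, -0.0433, 0.1043]
tool_rot: [[1.0, -0.003, 0.0], [-0.003, -1.0, -0.0], [0.0, 0.0, -1.0]]
ft_force: [-0.6, 0.9, -5.4]
grip_width: 0.0163
[ 0.4587 -0.0433  0.1046] [ 0.3434  0.4661 -4.9188] [-0.0212  0.014   0.0162] 0.015927603396445878 7.05
tool tilt [ 0.0006 -0.0003 -1.    ] [ 1.     -0.0026  0.0006]
disc top plane slopes deg [-0.0314  0.0862] z 0.10070754672099616 12113 rel tcp -0.0038632590153436924
```

View pics/w3.png

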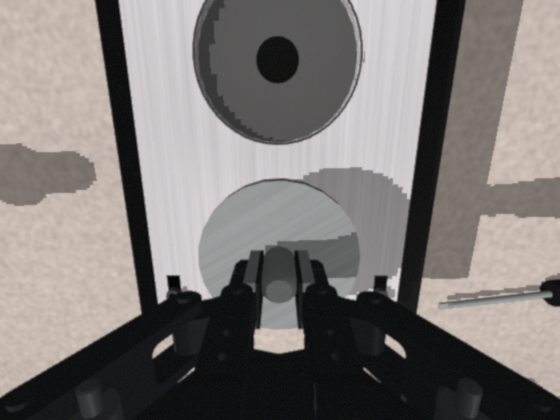

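```bash
python3 - <<'E'
from h import *
im=dict(np.load("pics/w3.npz"))
r=rect(im,.55,-.043,.066,.075,.00025);g=rect(im,.47,-.043,.1007,.06,.0002)
cv2.imwrite("pics/w3r.png",np.hstack([cv2.resize(r,(400,400)),cv2.resize(g,(400,400))]))
big=rect(im,.5,-.05,.066,.12,.0003)
cv2.imwrite("pics/w3b.png",cv2.resize(big,(600,600)))
E
```

```text
(no output)
```

View pics/w3r.png

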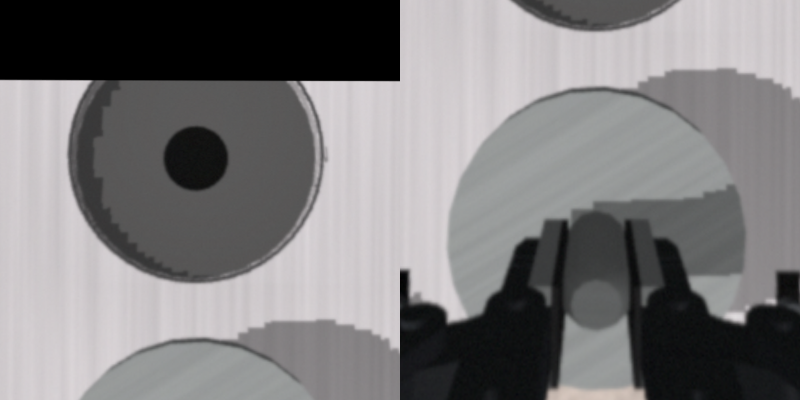

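View pics/w3b.png

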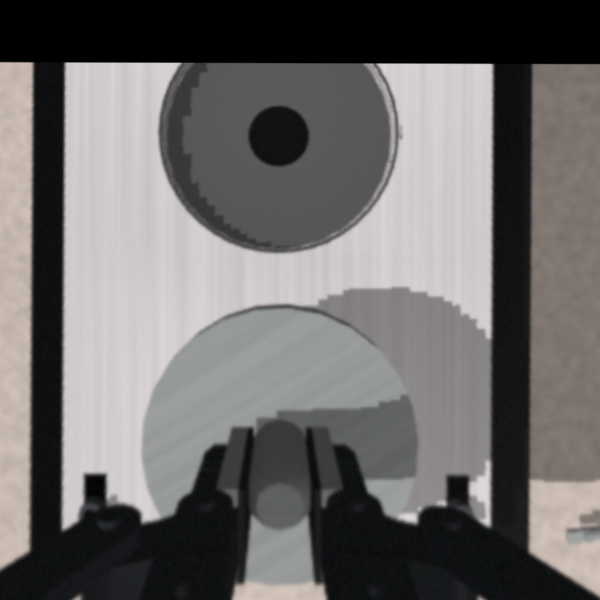

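```bash
python3 -m pendant '[14,0,0,0.2,0,0,0,14,0,0,0.16,0,0,0,14,0,0,0.04,0,0,0,14,0,0,0,0,0,0,14,0,0,0,0,0,0]'; python3 -m pendant '[14,0,0,0.02,0,0,0,14,0,0,0.02,0,0,0,14,0,0,0,0,0,0]';python3 -m pendant '[14,0,0,0.02,0,0,0,14,0,0,0,0,0,0]'
```

```text
time_s: 7.55
position: [0.4585, -0.0428, 0.0844]
tool_rot: [[1.0, -0.002, 0.0], [-0.002, -1.0, -0.0], [0.0, 0.0, -1.0]]
ft_force: [0.3, 0.3, -5.7]
grip_width: 0.016
time_s: 7.85
position: [0.4584, -0.0428, 0.0823]
tool_rot: [[1.0, -0.002, 0.0], [-0.002, -1.0, -0.0], [0.0, 0.0, -1.0]]
ft_force: [0.6, 0.2, -5.3]
grip_width: 0.016
time_s: 8.05
position: [0.4583, -0.0428, 0.0813]
tool_rot: [[1.0, -0.002, -0.0], [-0.002, -1.0, 0.0], [-0.0, -0.0, -1.0]]
ft_force: [-0.8, -1.0, -6.4]
grip_width: 0.016
```

```bash
python3 -m pendant '[14,0,0,0.015,0,0,0,14,0,0,0,0,0,0]';python3 -m pendant '[14,0,0,0.01,0,0,0,14,0,0,0,0,0,0]';
```

```text
time_s: 8.25
position: [0.4585, -0.0428, 0.0807]
tool_rot: [[1.0, -0.002, 0.0], [-0.002, -1.0, -0.0], [0.0, 0.0, -1.0]]
ft_force: [-0.7, 0.0, -2.9]
grip_width: 0.016
time_s: 8.45
position: [0.4585, -0.0429, 0.0807]
tool_rot: [[1.0, -0.002, 0.001], [-0.002, -1.0, -0.0], [0.001, 0.0, -1.0]]
ft_force: [-3.1, 0.8, 5.3]
grip_width: 0.0163
```

```bash
python3 -m pendant '[14,0.05,-0.002,0,0,0,0,14,0.1,-0.002,0,0,0,0,14,0.1,-0.002,0,0,0,0]';python3 -m pendant '[14,0.1,-0.002,0,0,0,0,14,0.1,-0.002,0,0,0,0,14,0.1,-0.002,0,0,0,0]'
```

```text
time_s: 8.75
position: [0.4712, -0.0427, 0.0807]
tool_rot: [[1.0, -0.002, 0.001], [-0.002, -1.0, -0.001], [0.001, 0.001, -1.0]]
ft_force: [-3.8, 0.0, 6.7]
grip_width: 0.0162
time_s: 9.05
position: [0.4863, -0.0424, 0.0807]
tool_rot: [[1.0, -0.002, 0.001], [-0.002, -1.0, -0.001], [0.001, 0.001, -1.0]]
ft_force: [-2.0, -0.2, 5.1]
grip_width: 0.016
```

```bash
python3 -m pendant '[14,0.1,-0.002,0,0,0,0,14,0.1,-0.002,0,0,0,0,14,0.1,-0.002,0,0,0,0,14,0.1,-0.002,0,0,0,0]';python3 -m pendant '[14,0.1,-0.001,0,0,0,0,14,0.1,-0.001,0,0,0,0,14,0.1,-0.001,0,0,0,0,14,0.1,0,0,0,0,0]';python3 -m pendant '[14,0.1,0,0,0,0,0,14,0.1,0,0,0,0,0,14,0.1,0,0,0,0,0,14,0.05,0,0,0,0,0]'; python3 look.py w4
```

```text
time_s: 9.45
position: [0.5063, -0.0421, 0.0807]
tool_rot: [[1.0, -0.002, 0.001], [-0.002, -1.0, -0.0], [0.001, 0.0, -1.0]]
ft_force: [-2.5, 0.1, 4.7]
grip_width: 0.0163
time_s: 9.85
position: [0.5263, -0.0419, 0.0807]
tool_rot: [[1.0, -0.002, 0.001], [-0.002, -1.0, -0.0], [0.001, 0.0, -1.0]]
ft_force: [-2.3, -0.2, 4.8]
grip_width: 0.0164
time_s: 10.25
position: [0.5439, -0.042, 0.0806]
tool_rot: [[1.0, -0.002, 0.001], [-0.002, -1.0, -0.0], [0.001, 0.0, -1.0]]
ft_force: [-2.7, 0.1, 7.0]
grip_width: 0.0164
[ 0.5441 -0.042   0.0806] [-0.9386  0.1306  6.555 ] [ 0.0798  0.3075 -0.0206] 0.016142782041389175 10.3
tool tilt [ 0.0011 -0.0004 -1.    ] [ 1.     -0.002   0.0011]
disc top plane slopes deg [-0.5585  0.0482] z 0.0769901656809901 12121 rel tcp -0.0036216339530869834
```

View pics/w4.png

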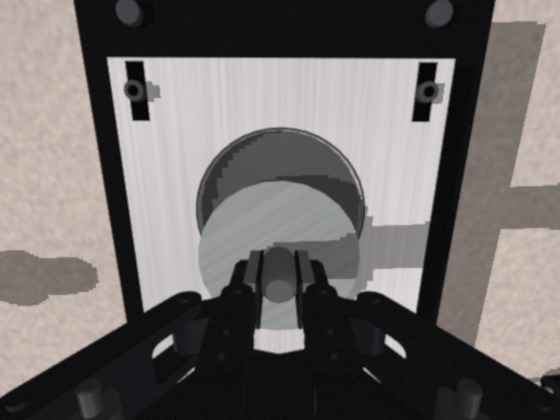

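```bash
python3 - <<'E'
from h import *
im=dict(np.load("pics/w4.npz"))
r=rect(im,.567,-.042,.066,.06,.0002);g=rect(im,.55,-.042,.0765,.06,.0002)
cv2.imwrite("pics/w4r.png",np.hstack([cv2.resize(r,(400,400)),cv2.resize(g,(400,400))]))
E
```

```text
(no output)
```

View pics/w4r.png

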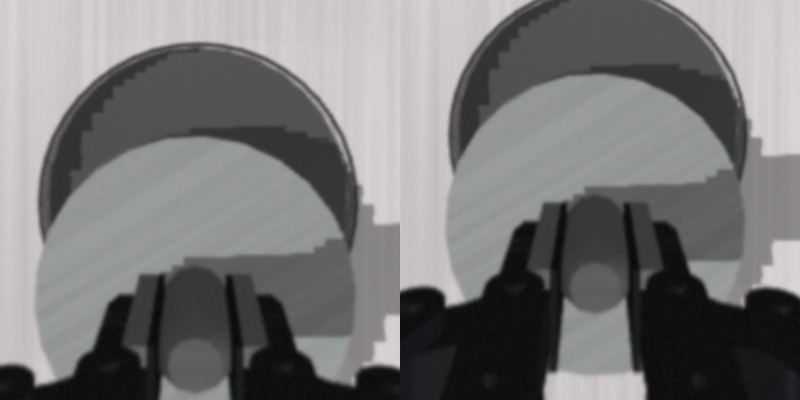

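```bash
python3 -m pendant '[14,0.08,0.005,0,0,0,0,14,0.08,0.005,0,0,0,0,14,0.08,0.004,0,0,0,0,14,0.06,0,0,0,0,0]';python3 -m pendant '[14,0.04,0,0,0,0,0,14,0.02,0,0,0,0,0,14,0,0,0,0,0,0]';python3 -m pendant '[14,0.02,0,0,0,0,0,14,0.02,0,0,0,0,0,14,0,0,0,0,0,0]'
```

```text
time_s: 10.7
position: [0.5587, -0.0427, 0.0802]
tool_rot: [[1.0, -0.002, 0.0], [-0.002, -1.0, -0.0], [0.0, 0.0, -1.0]]
ft_force: [-1.6, 0.2, 2.9]
grip_width: 0.0162
time_s: 11.0
position: [0.5615, -0.0426, 0.0799]
tool_rot: [[1.0, -0.002, -0.0], [-0.002, -1.0, 0.0], [-0.0, -0.0, -1.0]]
ft_force: [-0.8, -0.6, 2.4]
grip_width: 0.0163
time_s: 11.3
position: [0.5633, -0.0425, 0.0798]
tool_rot: [[1.0, -0.002, -0.0], [-0.002, -1.0, 0.0], [-0.0, -0.0, -1.0]]
ft_force: [-1.4, -0.6, 0.3]
grip_width: 0.0163
```

```bash
python3 -m pendant '[14,0.02,0,0.005,0,0,0,14,0,0,0,0,0,0]';python3 -m pendant '[14,0.02,0,0.005,0,0,0,14,0,0,0,0,0,0]';python3 -m pendant '[14,0.02,0,0.005,0,0,0,14,0,0,0,0,0,0]'
```

```text
time_s: 11.5
position: [0.5644, -0.0425, 0.0796]
tool_rot: [[1.0, -0.002, -0.0], [-0.002, -1.0, 0.0], [-0.0, -0.0, -1.0]]
ft_force: [-0.5, -0.2, -1.3]
grip_width: 0.0158
time_s: 11.7
position: [0.5655, -0.0426, 0.0791]
tool_rot: [[1.0, -0.002, -0.0], [-0.002, -1.0, 0.0], [-0.0, -0.0, -1.0]]
ft_force: [1.1, -0.6, -4.5]
grip_width: 0.0161
time_s: 11.9
position: [0.5663, -0.0425, 0.079]
tool_rot: [[1.0, -0.002, -0.001], [-0.002, -1.0, 0.0], [-0.001, -0.0, -1.0]]
ft_force: [-0.1, 0.5, -5.5]
grip_width: 0.0162
```

```bash
python3 -m pendant '[14,0.01,0,0.02,0,0,0,14,0,0,0.01,0,0,0,14,0,0,0,0,0,0]';python3 -m pendant '[14,0,0,0.02,0,0,0,14,0,0,0.01,0,0,0,14,0,0,0,0,0,0]';python3 -m pendant '[14,0,0,0.02,0,0,0,14,0,0,0,0,0,0]'
```

```text
time_s: 12.2
position: [0.5668, -0.0426, 0.0777]
tool_rot: [[1.0, -0.002, -0.0], [-0.002, -1.0, 0.0], [-0.0, -0.0, -1.0]]
ft_force: [0.5, 0.6, -5.5]
grip_width: 0.016
time_s: 12.5
position: [0.5668, -0.0426, 0.0762]
tool_rot: [[1.0, -0.002, -0.0], [-0.002, -1.0, 0.0], [-0.0, -0.0, -1.0]]
ft_force: [0.6, -0.1, -5.2]
grip_width: 0.0162
time_s: 12.7
position: [0.5668, -0.0426, 0.0752]
tool_rot: [[1.0, -0.002, -0.0], [-0.002, -1.0, 0.0], [-0.0, -0.0, -1.0]]
ft_force: [-0.0, 0.5, -5.6]
grip_width: 0.0162
```

```bash
python3 -m pendant '[14,0,0,0.006,0,0,0,14,0,0,0.004,0,0,0,14,0,0,0,0,0,0]';python3 -m pendant '[14,0,0,0.006,0,0,0,14,0,0,0,0,0,0]'
```

```text
time_s: 13.0
position: [0.5669, -0.0426, 0.0748]
tool_rot: [[1.0, -0.002, 0.0], [-0.002, -1.0, 0.0], [0.0, -0.0, -1.0]]
ft_force: [0.5, -0.2, -5.5]
grip_width: 0.0163
time_s: 13.2
position: [0.567, -0.0426, 0.0748]
tool_rot: [[1.0, -0.002, 0.0], [-0.002, -1.0, -0.0], [0.0, 0.0, -1.0]]
ft_force: [-0.1, -0.1, -2.6]
grip_width: 0.0163
```

```bash
python3 -m pendant '[14,0,0,0.006,0,0,0,14,0,0,0,0,0,0]';python3 -m pendant '[25,0,0,0,0,0,0,40,0,0,0,0,0,0,40,0,0,0,0,0,0,40,0,0,0,0,0,0]'; python3 -m pendant '[60,0,0,-0.2,0,0,0,60,0,0,-0.4,0,0,0,80,0,0,-0.8,0,0,0,80,0,0,-0.8,0,0,0,80,0,0,0,0,0,0]';python3 look.py w5
```

```text
time_s: 13.4
position: [0.567, -0.0426, 0.0747]
tool_rot: [[1.0, -0.002, 0.001], [-0.002, -1.0, -0.0], [0.001, 0.0, -1.0]]
ft_force: [-1.7, -0.0, 3.0]
grip_width: 0.0163
time_s: 13.8
position: [0.567, -0.0426, 0.0743]
tool_rot: [[1.0, -0.002, 0.0], [-0.002, -1.0, -0.0], [0.0, 0.0, -1.0]]
ft_force: [0.3, -0.2, -0.2]
grip_width: 0.0402
time_s: 14.3
position: [0.569, -0.0431, 0.1904]
tool_rot: [[1.0, -0.002, 0.011], [-0.002, -1.0, -0.003], [0.011, 0.003, -1.0]]
ft_force: [0.0, 0.2, 0.1]
grip_width: 0.0802
[ 0.5679 -0.0428  0.1874] [-0.206  -1.4899  0.0957] [ 0.0107  0.0173 -0.0176] 0.08004026310958974 14.35
tool tilt [ 0.006  -0.0018 -1.    ] [ 1.     -0.0019  0.006 ]
disc top plane slopes deg [0. 0.] z 0.0 0 rel tcp -0.1874148198551462
```

View pics/w5.png

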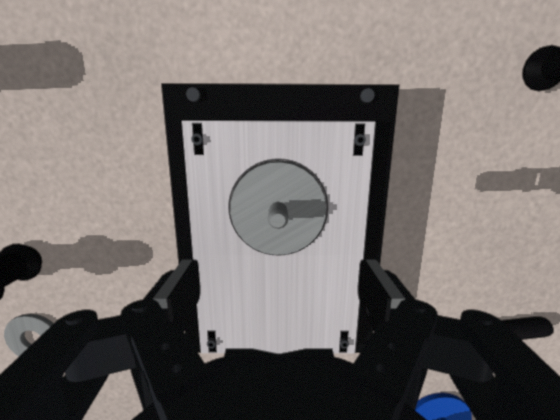

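```bash
python3 - <<'E'
from h import *
np.set_printoptions(precision=4,suppress=True)
im=dict(np.load("pics/w5.npz"));W=world(im)
rr=np.hypot(W[...,0]-.567,W[...,1]+.0426)
def pl(m):
    P=W[m];A=np.c_[P[:,0]-.567,P[:,1]+.0426,np.ones(len(P))];k=np.linalg.lstsq(A,P[:,2],rcond=None)[0];return np.degrees(k[:2]),k[2],len(P)
print("disc",pl((rr>.015)&(rr<.04)&(abs(W[...,2]-.07)<.008)));print("plate",pl((rr>.052)&(rr<.075)&(abs(W[...,2]-.066)<.006)))
m=(rr<.03)&(W[...,2]>.095)&(W[...,2]<.112);print("spigot top",m.sum(),np.median(W[m],0))
m=(rr<.055)&(W[...,2]>.069)&(W[...,2]<.073);P=W[m];print(P.min(0),P.max(0),(P.min(0)+P.max(0))/2)
im=get_image("wrist");s=observe();print(s["position"],s["tool_rot"][:,2]);print(delta([.489,.268,.2]))
E
```

```text
disc (array([-0.0622, -0.003 ]), np.float64(0.07109047118555833), 4662)
plate (array([-0.0229,  0.0277]), np.float64(0.06709474519863673), 9846)
spigot top 339 [ 0.5681 -0.0413  0.1021]
[ 0.5177 -0.0914  0.069 ] [0.6154 0.0077 0.073 ] [ 0.5665 -0.0418  0.071 ]
[ 0.567  -0.0426  0.1854] [ 0.0021 -0.0006 -1.    ]
[-1.5718 -6.2085 -0.3   ]
```

Depth shows the disc face 4.0 mm above the plate and flat, so it is seated. Next is the hub.

```bash
python3 -m pendant '[85,-0.1,-0.3,-0.1,0,0,0,85,-0.15,-0.6,-0.1,0,0,0,85,-0.15,-0.6,-0.1,0,0,0,85,-0.15,-0.6,-0.1,0,0,0,85,-0.15,-0.6,-0.1,0,0,0,85,-0.15,-0.6,0,0,0,0,85,-0.15,-0.6,0,0,0,0,85,-0.15,-0.6,0,0,0,0,85,-0.15,-0.6,0,0,0,0,85,-0.15,-0.6,0,0,0,0,85,-0.12,-0.5,0,0,0,0,85,0,0,0,0,0,0]';python3 -m pendant '[85,0,0,0,0,0,0,85,0,0,0,0,0,0]'
python3 - <<'E'
from h import *
np.set_printoptions(precision=4,suppress=True)
im=get_image("wrist");cv2.imwrite("pics/w6.png",im["frame"][:,:,::-1]);s=observe()
W=world(im);rr=np.hypot(W[...,0]-.489,W[...,1]-.268)
m=(rr<.04)&(W[...,2]>.097)&(W[...,2]<.108);P=W[m];print(m.sum(),np.median(P,0),(np.percentile(P,1,0)+np.percentile(P,99,0))/2,np.ptp(P,0))
m=(rr<.05)&(W[...,2]>.055)&(W[...,2]<.07);P=W[m];print(m.sum(),P.min(0),P.max(0))
print(s["position"],s["tool_rot"],proj(im,[.489,.268,.102]),s["ft_force"])
E
```

```text
time_s: 15.6
position: [0.4869, 0.2705, 0.2084]
tool_rot: [[1.0, 0.002, -0.002], [0.002, -1.0, 0.0], [-0.002, -0.0, -1.0]]
ft_force: [0.6, -0.0, 0.5]
grip_width: 0.085
time_s: 15.8
position: [0.4888, 0.267, 0.2089]
tool_rot: [[1.0, -0.003, -0.001], [-0.003, -1.0, -0.0], [-0.001, 0.0, -1.0]]
ft_force: [0.1, -0.2, -0.3]
grip_width: 0.0853
1129 [0.4882 0.2709 0.1038] [0.4874 0.2709 0.1023] [0.0341 0.0345 0.0095]
877 [0.4647 0.2447 0.0631] [0.5136 0.2976 0.07  ]
[0.489  0.2669 0.209 ] [[ 1.     -0.0031 -0.0007]
 [-0.0031 -1.     -0.0003]
 [-0.0007  0.0003 -1.    ]] [[279.1799 209.3409]] [ 0.439  -0.2493 -0.2876]
```

View pics/w6.png

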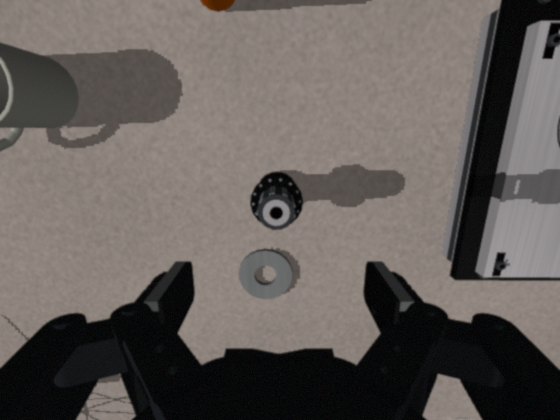

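```bash
python3 -m pendant '[85,0,-0.05,0.4,0,0,0,85,0,-0.03,0.6,0,0,0,85,0,0,0.6,0,0,0,85,0,0,0.5,0,0,0,85,0,0,0.4,0,0,0,85,0,0,0.25,0,0,0,85,0,0,0,0,0,0,85,0,0,0,0,0,0]'
python3 - <<'E'
from h import *
im=get_image("wrist");cv2.imwrite("pics/w7.png",im["frame"][:,:,::-1]);print(observe()["position"],observe()["ft_force"])
E
```

```text
time_s: 16.65
position: [0.4895, 0.2714, 0.0724]
tool_rot: [[1.0, -0.003, 0.001], [-0.003, -1.0, 0.0], [0.001, -0.0, -1.0]]
ft_force: [-0.4, -0.4, 0.6]
grip_width: 0.0845
[0.48964323 0.27156751 0.07276052] [0.53037413 0.17858656 0.4935642 ]
```

View pics/w7.png

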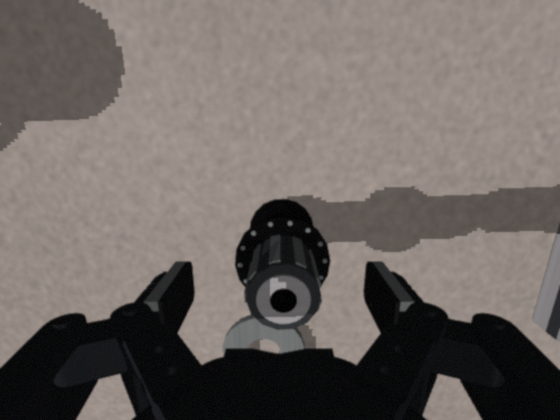

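```bash
python3 -m pendant '[70,0,0.02,0.01,0,0,0,50,0,0,0,0,0,0,30,0,0,0,0,0,0,30,0,0,0,0,0,0,30,0,0,0,0,0,0,30,0,0,0,0,0,0,30,0,0,0,0,0,0]' 40
```

```text
time_s: 17.4
position: [0.4892, 0.2705, 0.0717]
tool_rot: [[1.0, -0.002, 0.001], [-0.002, -1.0, -0.0], [0.001, 0.0, -1.0]]
ft_force: [-0.1, -1.7, 5.6]
grip_width: 0.0332
```

```bash
python3 -m pendant '[30,0,0,-0.05,0,0,0,30,0,0,-0.2,0,0,0,30,0,0,-0.5,0,0,0,30,0,0,-0.6,0,0,0,30,0,0,-0.7,0,0,0,30,0,0,-0.6,0,0,0,30,0,0,-0.3,0,0,0,30,0,0,-0.05,0,0,0,30,0,0,0,0,0,0]'
python3 - <<'E'
from h import *
for n in("side","scene"):
    im=get_image(n); f=im["frame"][:,:,::-1]
    u,v=proj(im,[.489,.27,.2])[0].astype(int);r=75
    v=max(v,r);globals()[n]=cv2.resize(f[v-r:v+r,u-r:u+r],(390,390),interpolation=cv2.INTER_CUBIC)
im=get_image("wrist")
cv2.imwrite("pics/g3.png",np.hstack([side,scene]));s=observe();print(s["wrist_torque"],delta([.567,-.0426,.223]),s["time_s"])
E
```

```text
time_s: 18.3
position: [0.4887, 0.2706, 0.2209]
tool_rot: [[1.0, -0.002, -0.001], [-0.002, -1.0, -0.0], [-0.001, 0.0, -1.0]]
ft_force: [-0.7, -0.0, -3.1]
grip_width: 0.0329
[-0.03431706 -0.00625361  0.05319445] [ 1.58202216  6.25785436 -0.06066652] 18.45
```

View pics/g3.png

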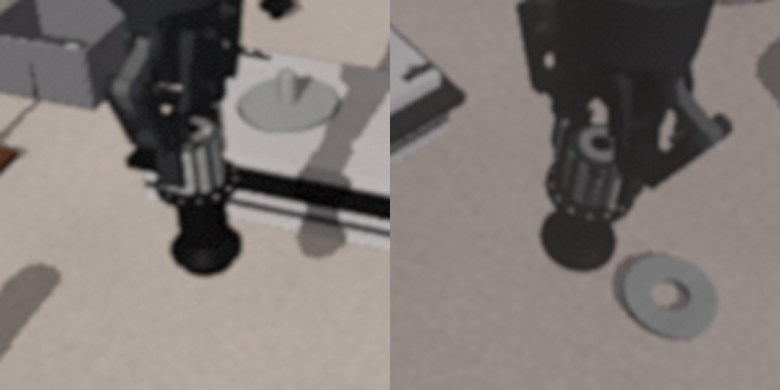

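```bash
python3 -m pendant '[30,0.05,0.2,0,0,0,0,30,0.12,0.5,0,0,0,0,30,0.17,0.65,0,0,0,0,30,0.17,0.7,0,0,0,0,30,0.17,0.7,0,0,0,0,30,0.17,0.7,0,0,0,0,30,0.17,0.7,0,0,0,0,30,0.17,0.65,0,0,0,0,30,0.14,0.6,0,0,0,0,30,0.12,0.46,0,0,0,0,30,0.09,0.3,0,0,0,0,30,0.04,0.1,0,0,0,0]'; python3 -m pendant '[30,0,0,0,0,0,0,30,0,0,0,0,0,0,30,0,0,0,0,0,0]'
python3 - <<'E'
from h import *
s=observe();p=s["position"];print(p,s["tool_rot"],delta([.567,-.0426,.2]))
o=[]
for n in("side","scene"):
    im=get_image(n); f=im["frame"][:,:,::-1].copy()
    u,v=proj(im,[.567,-.0426,.13])[0].astype(int);r=60
    o.append(cv2.resize(f[v-r:v+r,u-r:u+r],(390,390),interpolation=cv2.INTER_CUBIC))
    print(n,"spig top px",(proj(im,[.567,-.0426,.102])[0]-[u-r,v-r])*3.25,"foot",(proj(im,[p[0],p[1],p[2]-.0717])[0]-[u-r,v-r])*3.25)
cv2.imwrite("pics/g4.png",np.hstack(o))
E
```

```text
time_s: 19.65
position: [0.5675, -0.0441, 0.2207]
tool_rot: [[1.0, -0.004, -0.001], [-0.004, -1.0, 0.0], [-0.001, -0.0, -1.0]]
ft_force: [-0.1, 1.0, -3.5]
grip_width: 0.0332
time_s: 19.95
position: [0.5672, -0.0416, 0.2213]
tool_rot: [[1.0, -0.001, -0.0], [-0.001, -1.0, 0.0], [-0.0, -0.0, -1.0]]
ft_force: [0.1, -0.4, -4.5]
grip_width: 0.0336
[ 0.56716142 -0.04157292  0.22130313] [[ 9.99999685e-01 -7.90929176e-04 -7.01562978e-05]
 [-7.90915551e-04 -9.99999668e-01  1.94017909e-04]
 [-7.03097289e-05 -1.93962361e-04 -9.99999979e-01]] [-0.00318217  0.02062673  0.42605875]
side spig top px [197.91916567 231.24396002] foot [193.04409433 173.94107789]
scene spig top px [199.77889912 227.67671968] foot [193.03280407 174.53090168]
```

View pics/g4.png

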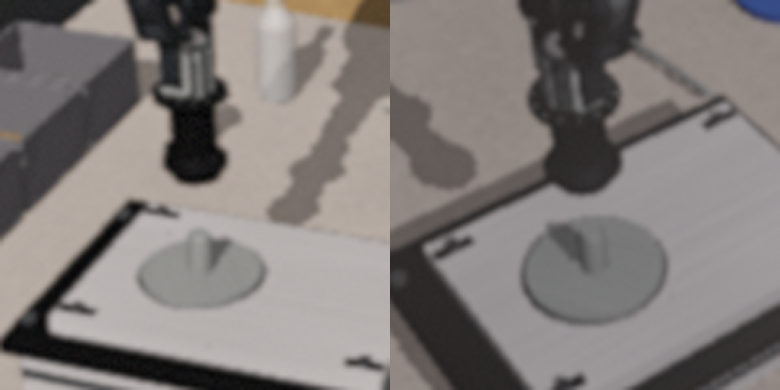

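```bash
python3 -m pendant '[30,0,0.02,0.2,0,0,0,30,0,0,0.4,0,0,0,30,0,0,0.2,0,0,0,30,0,0,0,0,0,0,30,0,0,0,0,0,0]'
python3 - <<'E'
from h import *
s=observe();p=s["position"];print(p,delta([.567,-.0426,.2]))
o=[]
for n in("side","scene"):
    im=get_image(n); f=im["frame"][:,:,::-1].copy()
    u,v=proj(im,[.567,-.0426,.10])[0].astype(int);r=40
    o.append(cv2.resize(f[v-r:v+r,u-r:u+r],(400,400),interpolation=cv2.INTER_CUBIC))
cv2.imwrite("pics/g5.png",np.hstack(o))
E
```

```text
time_s: 20.55
position: [0.5676, -0.0436, 0.1815]
tool_rot: [[1.0, -0.002, 0.0], [-0.002, -1.0, -0.0], [0.0, 0.0, -1.0]]
ft_force: [0.3, 0.1, -3.0]
grip_width: 0.0327
[ 0.56755414 -0.0436114   0.1814705 ] [-0.01103262 -0.02016583 -0.37059487]
```

View pics/g5.png

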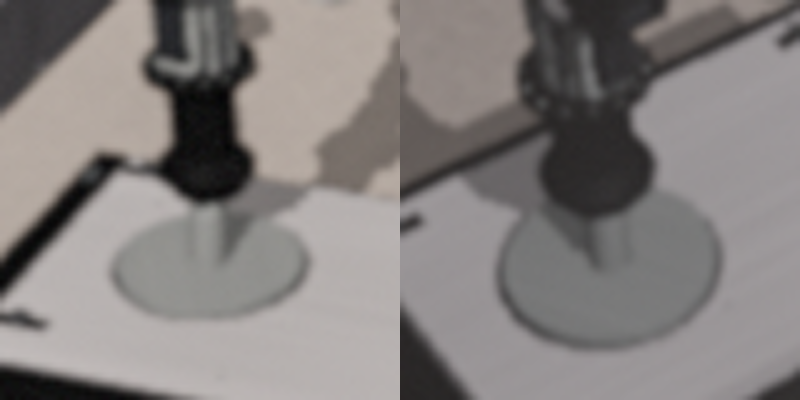

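```bash
python3 - <<'E'
from h import *
o=[]
for n in("side","scene"):
    im=get_image(n); f=im["frame"][:,:,::-1].copy()
    u,v=proj(im,[.567,-.0426,.10])[0].astype(int);r=40
    c=cv2.resize(f[v-r:v+r,u-r:u+r],(400,400),interpolation=cv2.INTER_CUBIC)
    q=lambda P:tuple(((proj(im,P)[0]-[u-r,v-r]+.5)*5).astype(int).tolist())
    for dx in(0,1):
      a=[.567,-.0426] if dx==0 else [.5675,-.0436]
      col=(0,255,0) if dx==0 else (0,0,255)
      cv2.line(c,q(a+[.07]),q(a+[.105]) ,col,1) if dx==0 else cv2.line(c,q(a+[.11]),q(a+[.2]),col,1)
    th=np.linspace(0,6.3,60)
    if 1:
      pts=np.array([q([.567+.045*np.cos(t),-.0426+.045*np.sin(t),.07]) for t in th],np.int32);cv2.polylines(c,[pts],True,(0,255,0),1)
      pts=np.array([q([.5675+.018*np.cos(t),-.0436+.018*np.sin(t),.1098]) for t in th],np.int32);cv2.polylines(c,[pts],True,(0,0,255),1)
    o.append(c)
cv2.imwrite("pics/g6.png",np.hstack(o))
E
```

```text
(no output)
```

View pics/g6.png

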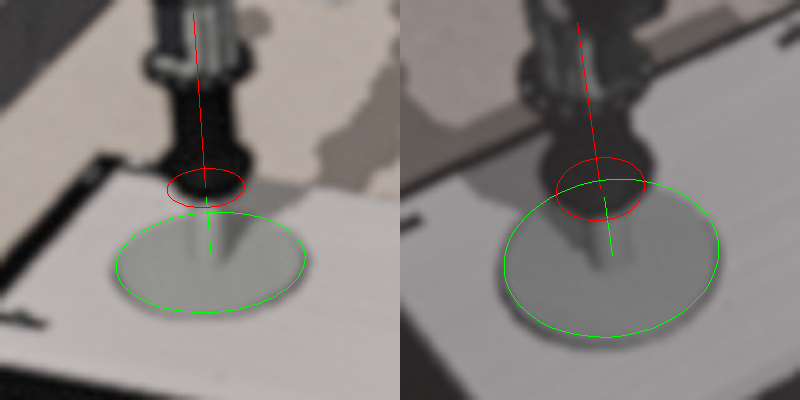

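```bash
python3 -m pendant '[30,-0.01,-0.02,0.05,0,0,0,30,0,0,0.05,0,0,0,30,0,0,0.05,0,0,0,30,0,0,0.05,0,0,0]';python3 -m pendant '[30,0,0,0.08,0,0,0,30,0,0,0.08,0,0,0,30,0,0,0.08,0,0,0,30,0,0,0,0,0,0]';python3 -m pendant '[30,0,0,0.08,0,0,0,30,0,0,0.08,0,0,0,30,0,0,0.08,0,0,0,30,0,0,0.04,0,0,0,30,0,0,0,0,0,0]'
```

```text
time_s: 21.15
position: [0.5668, -0.0426, 0.171]
tool_rot: [[1.0, -0.002, -0.0], [-0.002, -1.0, 0.0], [-0.0, -0.0, -1.0]]
ft_force: [-0.4, -0.3, -3.7]
grip_width: 0.0329
time_s: 21.55
position: [0.5666, -0.0425, 0.1585]
tool_rot: [[1.0, -0.002, -0.001], [-0.002, -1.0, 0.0], [-0.001, -0.0, -1.0]]
ft_force: [0.6, -0.6, -3.5]
grip_width: 0.033
time_s: 22.05
position: [0.5667, -0.0426, 0.1449]
tool_rot: [[1.0, -0.002, -0.001], [-0.002, -1.0, 0.0], [-0.001, -0.0, -1.0]]
ft_force: [0.0, -0.4, -3.8]
grip_width: 0.0327
```

```bash
python3 -m pendant '[30,0,0,0.025,0,0,0,30,0,0,0.015,0,0,0,30,0,0,0,0,0,0]';python3 -m pendant '[30,0,0,0.01,0,0,0,30,0,0,0.008,0,0,0,30,0,0,0,0,0,0]';python3 -m pendant '[30,0,0,0.008,0,0,0,30,0,0,0,0,0,0]'
```

```text
time_s: 22.35
position: [0.5668, -0.0426, 0.1432]
tool_rot: [[1.0, -0.002, -0.0], [-0.002, -1.0, 0.0], [-0.0, -0.0, -1.0]]
ft_force: [0.5, -0.4, -3.8]
grip_width: 0.0328
time_s: 22.65
position: [0.5669, -0.0426, 0.1423]
tool_rot: [[1.0, -0.002, -0.0], [-0.002, -1.0, -0.0], [-0.0, 0.0, -1.0]]
ft_force: [-0.7, 0.4, -4.3]
grip_width: 0.0326
time_s: 22.85
position: [0.5669, -0.0426, 0.1419]
tool_rot: [[1.0, -0.002, -0.0], [-0.002, -1.0, 0.0], [-0.0, -0.0, -1.0]]
ft_force: [0.7, -0.2, -3.0]
grip_width: 0.0324
```

```bash
python3 -m pendant '[30,0,0,0.006,0,0,0,30,0,0,0,0,0,0]';python3 -m pendant '[30,0,0,0.006,0,0,0,30,0,0,0,0,0,0]'
```

```text
time_s: 23.05
position: [0.5669, -0.0426, 0.1417]
tool_rot: [[1.0, -0.002, 0.0], [-0.002, -1.0, -0.0], [0.0, 0.0, -1.0]]
ft_force: [-1.1, 0.2, -1.7]
grip_width: 0.0328
time_s: 23.25
position: [0.567, -0.0426, 0.1417]
tool_rot: [[1.0, -0.002, 0.001], [-0.002, -1.0, -0.0], [0.001, 0.0, -1.0]]
ft_force: [-0.9, 0.4, 1.7]
grip_width: 0.0329
```

Contact is at exactly the expected height. I'll release slowly and retreat upward.

```bash
python3 -m pendant '[38,0,0,0,0,0,0,45,0,0,0,0,0,0,55,0,0,0,0,0,0,70,0,0,0,0,0,0,85,0,0,0,0,0,0,85,0,0,0,0,0,0]'; python3 -m pendant '[85,0,0,-0.15,0,0,0,85,0,0,-0.4,0,0,0,85,0,0,-0.6,0,0,0,85,0,0,-0.6,0,0,0,85,0,0,-0.6,0,0,0,85,0,0,-0.2,0,0,0,85,0,0,0,0,0,0,85,0,0,0,0,0,0]'
python3 - <<'E'
from h import *
np.set_printoptions(precision=4,suppress=True)
o=[]
for n in("side","scene","wrist"):
    im=get_image(n);W=world(im); f=im["frame"][:,:,::-1]
    u,v=proj(im,[.567,-.0426,.11])[0].astype(int);r=60
    o.append(cv2.resize(f[max(v-r,0):v+r,u-r:u+r],(266,266),interpolation=cv2.INTER_CUBIC))
    rr=np.hypot(W[...,0]-.567,W[...,1]+.0426);m=(rr<.03)&(W[...,2]>.16)&(W[...,2]<.182);print(n,m.sum(),np.median(W[m],0),np.percentile(W[m][:,2],95))
    m=(rr>.03)&(rr<.043)&(abs(W[...,2]-.07)<.006);print("disc z",np.median(W[m],0))
    cv2.imwrite(f"pics/f_{n}.png",f)
cv2.imwrite("pics/g7.png",np.hstack(o));print(observe()["position"],observe()["time_s"])
E
```

```text
time_s: 23.85
position: [0.5669, -0.0426, 0.1413]
tool_rot: [[1.0, -0.002, -0.0], [-0.002, -1.0, -0.0], [-0.0, 0.0, -1.0]]
ft_force: [0.9, -0.6, 0.1]
grip_width: 0.0844
time_s: 24.65
position: [0.5664, -0.0425, 0.2675]
tool_rot: [[1.0, -0.002, -0.002], [-0.002, -1.0, 0.001], [-0.002, -0.001, -1.0]]
ft_force: [0.3, 0.8, -0.8]
grip_width: 0.0851
side 159 [ 0.5608 -0.0343  0.1722] 0.17540593055192372
disc z [ 0.5559 -0.0291  0.0711]
scene 232 [ 0.5687 -0.038   0.1714] 0.17393774717272878
disc z [ 0.5777 -0.0313  0.0694]
wrist 1296 [ 0.567  -0.0421  0.1737] 0.17548525463896678
disc z [ 0.5871 -0.0436  0.0711]
[ 0.5665 -0.0425  0.2674] 24.8
```

View pics/g7.png

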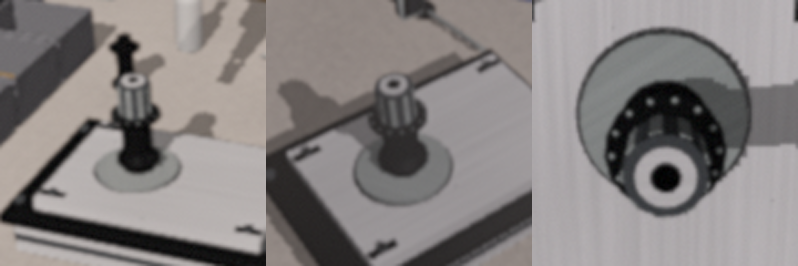

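View pics/f_scene.png

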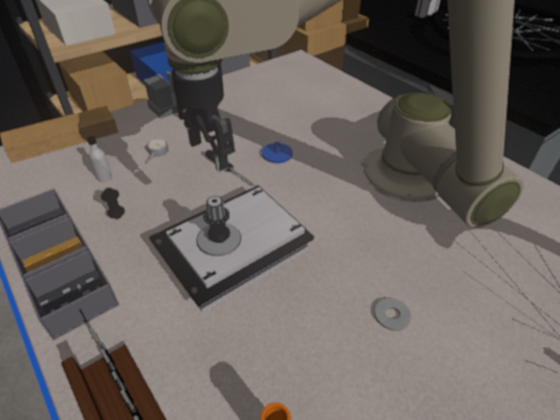

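The hub stands upright on the disc: its top is about 0.173 m up by depth, against 0.172 m expected. The gripper is clear and nothing else has moved.

```bash
python3 -c "
from rig import *
print(close_job())"
```

```text
the job is handed in; nothing more can be done
None
```

The hub station is set up and handed in at about 25 s of the 72 s allowed; the interface gave no verdict.

- **Disc:** I gripped the grey disc by its spigot and set it on the land in front of the recess. I then slid it back with roughly 10–12 N of downward force until it came free over the recess. It did not fall the 6 mm by itself, because the gripper still held it. I followed it down to the floor with the fingers closed, then released it. The camera showed its face 4.0 mm above the plate and level, so it is fully home.
- **Hub:** I lowered the rear hub over the spigot. It touched down at the expected height, with the foot about 70 mm above the bench, and I released it.
- **Last checks:** The hub's top measured about 173 mm above the bench, against 172 mm expected, and it stands upright and centred on the disc. The gripper was about 95 mm above the hub's top. In the final scene picture nothing else had moved.
- **Small disagreements:**
  - The camera read the recess as about 96 mm across instead of 93 mm, perhaps because of its lip.
  - The fingers read about 16 mm on the 18 mm spigot and 33 mm on the 34 mm freehub.

The highest wrist force in the readings was about 7 N.

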